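# Draw the long shoe brush slantwise out of the stacked hallway trays

### The job

The long stainless shoe brush lies in the bottom tray of the ceramic stack with its head tucked under the tiers above: tip its handle up through the tray's open end, draw the whole brush out slantwise, and do not lift or shift the tiers or disturb the shoehorn beside it or anything else. Finish still holding the brush in the gripper, steady, with all of it beyond the open end of the bottom tray and at least 10 cm above the marble; do not put it down.

Things in the scene. Friction and masses are not known exactly. Their poses are not given: they have to be found in the camera images.
- brush: Stainless shoe brush, 300 mm long, 126-234 g, lying on its back on the tray floor. Origin: mid-length, on its underside; y axis runs from head to handle. Handle: round bar, 20 mm diameter, y -60 to +150 mm, axis 10 mm above the underside, in the open mouth. Head: 88 mm long (y -150 to -62), 40 wide, 35 high with its bristles (up), hidden under the tiers. Centre of mass near mid-length.
- handle_end (a point): Tip of the brush's handle, on the handle axis (brush y = +150 mm, z = 10 mm).
- head_end (a point): Far end of the brush's head (brush y = -150 mm, z = 10 mm).
- grip (a point): Point on the handle axis in the open part of the tray, 80 mm from the handle's tip (brush y = +70 mm, z = 10 mm): a good place to grip, across the handle, from above.
- bottom_tray: Heavy fixed grey ceramic tray, 220 mm (x) by 356 mm (y), 62 mm high; floor and four walls 8 mm thick. Origin: centre of its underside, on the marble. The upper tiers cover it from its -y end to y = +5 mm; from there to the +y end wall (inner face y = +170) is the open mouth. Brush and shoehorn lie along its y axis, 44 mm either side of its centre line, in either order.
- open_end (a point): Middle of the top of the end wall at the tray's open (+y) end, 62 mm above the marble; outer face of that wall 4 mm farther out.
- tier_edge (a point): Middle of the lower edge of the middle tier, over the inner side of the mouth: 70 mm above the marble, 62 mm above the bottom tray's floor; the tier's wall rises from here to 105 mm above the marble. The top tier is set back 57 mm behind this edge.
- upper_tiers: Two upper grey ceramic tiers, one loose piece of 1.9 kg standing on 8 mm feet on the bottom tray's rim. Origin: centre of the middle tier's footprint, at the foot soles (62 mm above the marble). Middle tier 220 by 183 mm; top tier 220 by 130 mm on four steel posts, rim 198 mm above the marble, a round press light stuck under it.
- shoehorn: Stainless shoehorn lying beside the brush in the bottom tray, 262 mm long, broad round-ended scoop (up to 44 mm wide) in the open mouth, rod under the tiers. Origin: on its underside, near its middle; y axis towards the scoop. To be left alone.
- jar: Small ivory lidded jar, 58 mm in diameter, 72 mm high, on the middle tier. Origin: centre of its underside. To be left alone.
- charm: Glass evil-eye disc, 64 mm in diameter, 8 mm thick, lying in the top tier. Origin: centre of its underside. To be left alone.
- polish_tin: Round flat polish tin, 75 mm in diameter, 24 mm high, on the marble. Origin: centre of its underside. To be left alone.
- cologne: Glass bottle with a brass cap, 58 mm in diameter, 155 mm high, on the marble. Origin: centre of its underside. To be left alone.
- key_bowl: Brass bowl, 124 mm in diameter, 45 mm high, on the marble. Origin: centre of its underside. To be left alone.
- candle: Candle in an amber glass, 72 mm in diameter, 70 mm high, on the marble. Origin: centre of its underside. To be left alone.

How it is judged:
By the outcome, as a careful person would: the job done as asked, in the order asked, and still so for the second after the job is handed in, while the arm keeps its last pose, push and grip.
It also fails if it takes over 40 s, if anything falls off the work surface, if the arm or the gripper's body presses on something with over 40 N, if the wrist force passes 120 N, or if a joint passes its speed limit or range.

### The arm

A 6-joint arm with a two-finger parallel gripper is mounted at the origin on the work surface. World frame = base frame: x ahead of the robot, y to its left, z up, the work surface at z = 0. Lengths are in m, angles in degrees, forces in N, time in s.
With the tool pointing down it reaches from about 0.325 to 1 m from the base axis. Payload 5.1 kg.
Tool frame: the origin (TCP) lies midway between the tips of the shut fingers; the grasp point (between the pads) lies 19 mm behind it; z points along the fingers, y is the line along which they close (so a half turn about z gives the same grasp; the last joint's range is limited). The gripper opens to 85 mm and grips with 20 to 120 N. Pads are 22 mm wide; open, the fingers measure 114 mm over their backs; the gripper's body (76 mm by 85 mm) begins 54 mm behind the grasp point. The pads swing forward as they close: fully open they stand 13 mm farther back than shut.
Start: joints at [-4.733, 7.093, 94.555, -0, 78.352, -4.733], TCP at [0.65, -0, 0.198] pointing down, gripper open.
Joint ranges: [-149.61, 149.61], [-58.7, 133.49], [1.44, 155.28], [-77.14, 257.14], [18.33, 153.61], [-166.67, 166.67]. Speed limits (degrees/s): [147.25, 147.25, 180, 180, 180, 180].

### API

Orientations are given as [roll, pitch, yaw] about the fixed x, y, z axes, in that order (R = Rz(yaw) Ry(pitch) Rx(roll)).
In Python, from plant import env gives the robot as it stands. The module is installed in compiled form; this text tells all that it offers.
- The arm moves only by the tool servo_tool, never from a script. Its argument "rows" is one flat list of numbers, 7 for each row, row after row: the shift along the tool's x, y, z in mm, then the turn, a rotation vector about the tool's x, y, z in rad, then the finger opening in mm, from 0 to 85.4. A call has 1 to 10 rows; each row is the pose to reach, as a shift and turn from the pose commanded when the call began, along the tool's axes at that moment; what a row does not reach only later rows make up. A row lasts 1/12 s, in which the tool goes at most 41.7 mm and 7.16 degrees, less where a joint would pass 70% of its speed; a pose out of reach is approached as far as the arm can. A call with a gripper value outside its range is refused whole. The fingers move at their own pace and stop on an object; "grip_force" is the grip in N (left out, the last holds). Time passes only in rows, so rows that repeat a pose let the fingers close. It gives the time, the measured TCP pose, the force, the opening and the grip force at its end, in the units of the state.
- env.state(): the state, without advancing time (a new reading comes with each control period).
- env.capture(name): name is "scene" or "side" or "wrist"; returns the picture (384x512x3 uint8, red, green, blue); there is no depth.
- env.get_calibration(name): a dict with "fx", "fy", "cx", "cy" (pixels), "rvec" (rotation vector, rad) and "tvec" (3), from world to camera coordinates, as OpenCV has them. Camera axes: x right, y down, z forward; pixel columns grow to the right and rows downward; lengths in m; the calibration is good to about 2 mm. The wrist camera is an equidistant fisheye: a pixel r from the principal point sees the ray r / f radians off the axis. A picture is of the moment at which its call begins: read the wrist's pose just before it. get_calibration takes no time and is no camera call; for the wrist camera it gives the pose at the moment of the call.
- env.finish_job(): hands the job in; it is judged then, once.
The state is a dict: "time": time; "joints": joint angles; "qvel": joint speeds; "effort": joint torques, N m; "position": TCP position; "ee_rot": TCP orientation; "wrist_force": force on the tool from outside, world axes, zero at the start; "torque": the same for the moment, N m; "opening": finger opening in m; "grasp_force": force on a finger pad.
Only numpy, scipy, OpenCV 4.12 (cv2) and the standard library are available. Lean on these libraries where they do the work, as an engineer would, in place of code of your own. Each camera call takes 0.05 s, during which the arm holds its last target. There are 200 camera calls.

## Working session

There is one attempt and no reset: what is moved stays moved. The work goes in short steps, Python scripts to look and compute and a tool call to move; the robot and the scene stay as the last step left them, time stands still between calls to the robot, and variables do not carry over. Pictures are saved under pics/ and viewed, at most 10 in all, crops included, and the job is handed in when it is done.

Besides the shell and the picture viewer there is one more tool, called as name(argument=value, ...) on one line, values as JSON. servo_tool: Moves the arm, as the interface text tells. Its arguments: {"type":"object","properties":{"rows":{"type":"array","items":{"type":"number"}},"grip_force":{"type":"number"}},"required":["rows"]}

```bash
mkdir -p pics; cat > h.py <<'E'
import numpy as np, cv2
from plant import env
def cap(n,f):
    im=env.capture(n); cv2.imwrite('pics/'+f,im[:,:,::-1]); return im
def cam(n):
    c=env.get_calibration(n); R=cv2.Rodrigues(np.array(c['rvec'],float))[0]; t=np.array(c['tvec'],float).ravel()
    return c,R,t
def ray(n,u,v,C=None):
    c,R,t=C or cam(n)
    x=(u-c['cx'])/c['fx']; y=(v-c['cy'])/c['fy']
    if n=='wrist':
        r=np.hypot(x,y); s=np.sin(r)/r if r>1e-9 else 1; d=np.array([x*s,y*s,np.cos(r)])
    else: d=np.array([x,y,1.])
    return -R.T@t, R.T@(d/np.linalg.norm(d))
def onz(n,u,v,z,C=None):
    o,d=ray(n,u,v,C); return o+d*(z-o[2])/d[2]
def proj(n,p,C=None):
    c,R,t=C or cam(n); q=R@np.array(p,float)+t
    if n=='wrist':
        th=np.arctan2(np.hypot(q[0],q[1]),q[2]); k=th/np.hypot(q[0],q[1])
        return c['cx']+c['fx']*q[0]*k, c['cy']+c['fy']*q[1]*k
    return c['cx']+c['fx']*q[0]/q[2], c['cy']+c['fy']*q[1]/q[2]
E
python3 - <<'E'
from h import *
for n in ['scene','side','wrist']:
    cap(n,n+'0.png'); c,R,t=cam(n); print(n,c['fx'],c['cx'],c['cy'],(-R.T@t).round(3),R[2].round(3))
s=env.state(); print(s['position'],s['ee_rot'],s['time'])
E
```

```text
scene 449.3620472498366 261.9607075311253 179.87717273239184 [1.221 0.005 1.009] [-0.576  0.046 -0.816]
side 458.39187635066656 259.50907909592075 192.3403002883536 [0.494 1.02  0.994] [ 0.082 -0.735 -0.674]
wrist 297.3186396354542 250.2361471224047 193.8202914127191 [0.65  0.074 0.373] [-0.002 -0.293 -0.956]
[6.49460080e-01 2.89168327e-05 1.97404852e-01] [-1.79903904e+02 -7.07780463e-03  9.00010650e+01] 0.15
```

View pics/scene0.png

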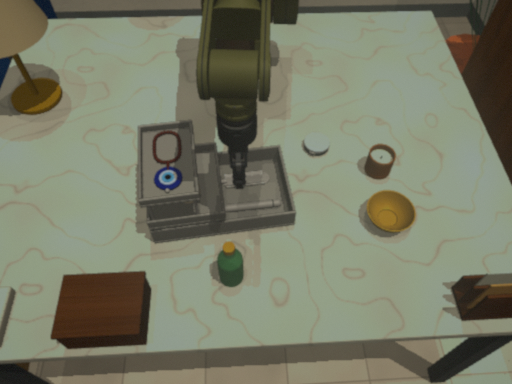

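View pics/side0.png

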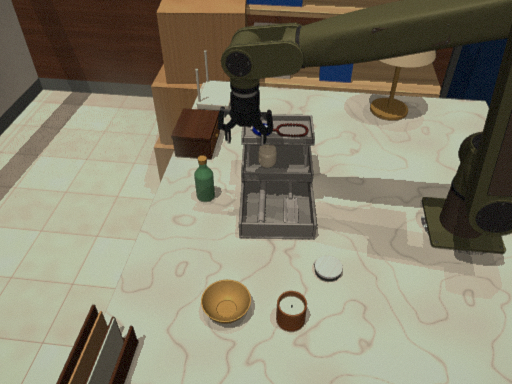

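View pics/wrist0.png

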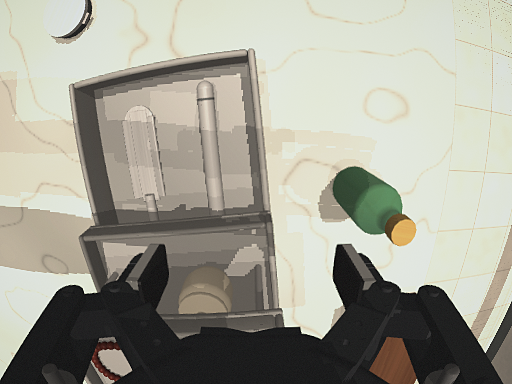

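The tray's mouth faces +y. In the wrist view the brush is the round bar, tip about (205,82), running to (218,210) at the tier edge. The shoehorn scoop is to its left at (140,150). The tray's open-end rim runs from (70,86) to (252,50).

```bash
python3 - <<'E'
from h import *
im=cv2.imread('pics/wrist0.png')
cr=cv2.resize(im[35:235,60:285],None,fx=3,fy=3,interpolation=cv2.INTER_CUBIC)[:600]
cv2.imwrite('pics/crop.png',cr)
C=cam('wrist')
for u,v,z in [(205,82,.018),(218,210,.018),(70,86,.062),(252,50,.062),(82,229,.07),(271,214,.07)]:
    print(u,v,onz('wrist',u,v,z,C).round(4))
g=cv2.cvtColor(im,cv2.COLOR_BGR2GRAY)
for v in (95,110,130,150,170,190): print(v,g[v,185:235].tolist())
E
```

```text
205 82 [0.5963 0.1029 0.018 ]
218 210 [ 0.6086 -0.0567  0.018 ]
70 86 [0.4392 0.1099 0.062 ]
252 50 [0.6515 0.1326 0.062 ]
82 229 [ 0.4383 -0.0656  0.07  ]
271 214 [ 0.6726 -0.0421  0.07  ]
95 [202, 205, 204, 205, 204, 204, 204, 204, 205, 206, 212, 182, 134, 149, 170, 180, 189, 195, 208, 219, 218, 213, 198, 188, 180, 170, 159, 136, 123, 163, 174, 169, 196, 198, 196, 196, 196, 197, 197, 196, 197, 198, 198, 196, 199, 197, 198, 197, 198, 198]
110 [202, 203, 201, 202, 202, 202, 202, 203, 203, 204, 204, 190, 187, 142, 141, 165, 177, 185, 193, 204, 215, 216, 212, 196, 188, 183, 173, 160, 147, 108, 119, 179, 201, 197, 195, 193, 195, 195, 194, 196, 195, 195, 194, 196, 197, 196, 197, 197, 197, 198]
130 [162, 168, 166, 164, 165, 164, 164, 172, 177, 181, 168, 163, 166, 174, 92, 89, 128, 142, 153, 161, 165, 171, 178, 192, 206, 191, 185, 178, 167, 156, 136, 114, 152, 170, 179, 182, 179, 192, 195, 195, 194, 195, 196, 196, 197, 195, 198, 168, 168, 171]
150 [158, 158, 158, 169, 171, 172, 172, 172, 158, 160, 160, 161, 160, 161, 161, 164, 153, 124, 126, 146, 157, 163, 170, 176, 180, 184, 182, 175, 169, 165, 158, 150, 128, 110, 168, 168, 166, 166, 166, 165, 166, 167, 166, 166, 167, 167, 168, 169, 168, 168]
170 [170, 170, 170, 171, 172, 171, 172, 171, 173, 174, 173, 173, 173, 173, 163, 158, 159, 165, 108, 89, 125, 143, 155, 162, 169, 174, 180, 181, 180, 173, 172, 167, 158, 146, 130, 119, 169, 165, 163, 162, 163, 163, 164, 164, 165, 165, 164, 164, 165, 166]
190 [166, 165, 167, 166, 166, 167, 166, 167, 167, 167, 166, 167, 168, 167, 168, 168, 168, 167, 168, 170, 175, 144, 119, 147, 166, 174, 180, 189, 195, 196, 196, 188, 183, 178, 169, 157, 136, 117, 168, 163, 160, 159, 158, 160, 160, 160, 160, 162, 162, 162]
```

View pics/crop.png

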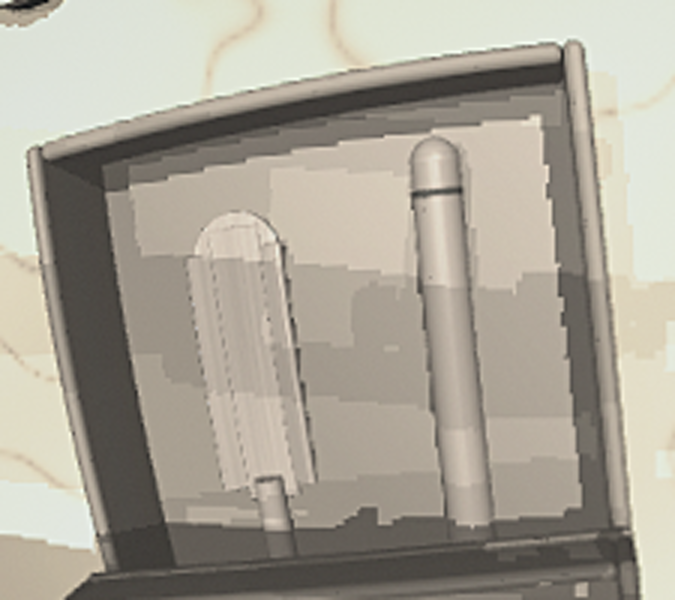

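```bash
python3 - <<'E'
from h import *
C=cam('wrist')
v=[95,110,130,150,170,190]; u=[205,206.5,207.8,210.2,211.8,214.2]
P=np.array([onz('wrist',a,b,.019,C) for a,b in zip(u,v)])
k=np.polyfit(P[:,1],P[:,0],1); print('axis x=k0*y+k1',k,'angle',np.degrees(np.arctan(-k[0])),'res mm',(1e3*(P[:,0]-np.polyval(k,P[:,1]))).round(2))
print('tip',onz('wrist',205.7,80.7,.018,C))
a,b=onz('wrist',69.3,85,.062,C),onz('wrist',254,50,.062,C); d=b-a
print('tray corners',a,b,np.linalg.norm(d),np.degrees(np.arctan2(d[1],d[0])))
# same from scene/side cams
tip=onz('wrist',205.7,80.7,.018,C)
for n in('scene','side'):
    print(n,[np.round(proj(n,p),1) for p in (tip,[np.polyval(k,-.04),-.04,.018],a,b)])
def crop(n,x0,y0,x1,y1,s): return cv2.resize(cv2.imread(f'pics/{n}0.png')[y0:y1,x0:x1],(400,400*(y1-y0)//(x1-x0)),interpolation=cv2.INTER_CUBIC)
A=crop('scene',200,135,300,235,4);B=crop('side',230,165,330,245,4)
B=np.vstack([B,np.zeros((A.shape[0]-B.shape[0],400,3),np.uint8)])
cv2.imwrite('pics/c2.png',np.hstack([A,B]))
E
```

```text
axis x=k0*y+k1 [-0.07110851  0.60254887] angle 4.06737149949975 res mm [-0.04  0.24 -0.35  0.26 -0.23  0.12]
tip [0.59713515 0.10447713 0.018     ]
tray corners [0.43819835 0.11127264 0.062     ] [0.65358794 0.13263247 0.062     ] 0.21644611257441776 5.663410489203549
scene [array([280.2, 202.5]), array([224.8, 207.5]), array([278.7, 144.7]), array([294.3, 211.9])]
side [array([259.1, 227. ]), array([261.9, 193.6]), array([314.9, 223.1]), array([238.1, 221.7])]
```

View pics/c2.png

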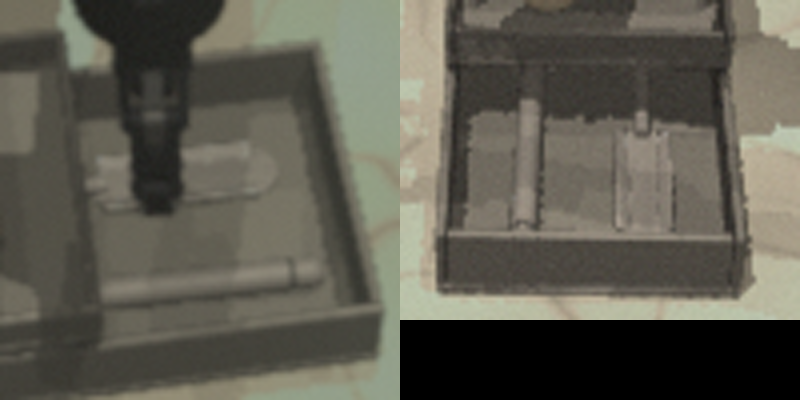

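The scene and side crops agree with the wrist estimate. The scene crop has the tip at about (281,203) and the tray's near corner at (295,212). The side crop shows the bar at left and the scoop at right. The grip point is about (0.601, 0.025), brush heading 4° left of +y.

```bash
cat >> h.py <<'E'
from scipy.spatial.transform import Rotation as Ro
f=np.array([-np.sin(np.radians(4.07)),np.cos(np.radians(4.07)),0]); Z=np.array([0,0,1.])
def toolR(al):
    a=np.radians(al); x=f*np.cos(a)-Z*np.sin(a); z=-Z*np.cos(a)-f*np.sin(a)
    return np.c_[x,np.cross(z,x),z]
def cur():
    s=env.state(); return np.array(s['position']),Ro.from_euler('xyz',s['ee_rot'],degrees=True).as_matrix()
def row(p,al,base=None):
    p0,R0=base or cur(); R=toolR(al)
    return (R0.T@(np.array(p)-p0)*1e3).round(1).tolist()+Ro.from_matrix(R0.T@R).as_rotvec().round(3).tolist()
E
python3 - <<'E'
from h import *
print(row([.601,.025,.198],10)); print(row([.601,.025,.09],10))
E
```

```text
[25.0, -48.5, -0.5, -0.008, -0.175, -0.071]
[25.0, -48.3, 107.5, -0.008, -0.175, -0.071]
```

servo_tool(rows=[8, -16, 0, -0.003, -0.06, -0.024, 40, 16, -32, 0, -0.005, -0.12, -0.048, 40, 25, -48.5, 0, -0.008, -0.175, -0.071, 40, 25, -48.4, 30, -0.008, -0.175, -0.071, 40, 25, -48.4, 60, -0.008, -0.175, -0.071, 40, 25, -48.3, 90, -0.008, -0.175, -0.071, 40, 25, -48.3, 107.5, -0.008, -0.175, -0.071, 40, 25, -48.3, 107.5, -0.008, -0.175, -0.071, 40, 25, -48.3, 107.5, -0.008, -0.175, -0.071, 40])

```text
time: 0.9
position: [0.6006, 0.0249, 0.0896]
ee_rot: [-179.9, 10.0, 94.1]
wrist_force: [0.9, -0.5, 0.5]
opening: 0.0398
grasp_force: 0.0
```

```bash
python3 - <<'E'
from h import *
s=env.state();print(s['time'],s['position'],s['ee_rot'],s['opening'],s['wrist_force'])
C=cam('wrist'); im=cap('wrist','w1.png'); cap('side','s1.png')
for p in ([.596,.1045,.018],[.601,.025,.018],[.605,-.04,.018]): print(np.round(proj('wrist',p,C),1))
print(row([.601,.025,.011],10))
E
```

```text
0.9 [0.6006188  0.02492852 0.08959606] [-179.92252499   10.03375622   94.10543841] 0.03982783311071653 [ 0.94693959 -0.51853368  0.54071087]
[251.1  83.5]
[250.1 177.9]
[249.4 240.1]
[14.4, -2.3, 80.4, 0.004, 0.001, -0.0]
```

View pics/w1.png

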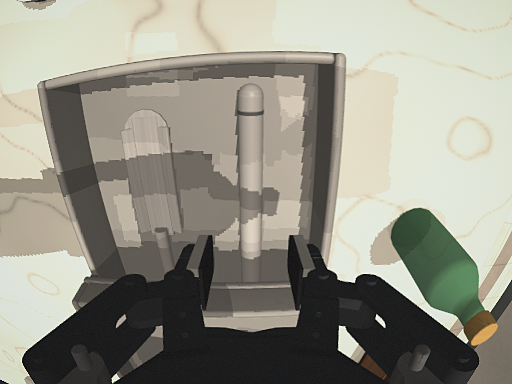

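The handle is centred between the fingers at u≈250, tip at (250,83), as predicted, and the shoehorn at (150,170) is clear of the fingers. I'll recheck the y offset of the descent row, which looks odd.

```bash
python3 - <<'E'
from h import *
s=env.state();print(s['time'],s['position'],s['ee_rot'],s['qvel']); print(cur()[1].round(4),toolR(10).round(4))
print(row([.601,.025,.011],10))
E
```

```text
1.0 [0.60293178 0.02497394 0.09273949] [179.74248037  10.04349233  94.04201411] [-0.1369718  -0.80347765 -0.85082321  0.08536976 -0.07168253 -0.03387848]
[[-0.0694  0.9974  0.0168]
 [ 0.9822  0.0713 -0.1736]
 [-0.1744  0.0044 -0.9847]] [[-0.0699  0.9975  0.0123]
 [ 0.9823  0.071  -0.1732]
 [-0.1736 -0.     -0.9848]]
[14.4, -2.3, 80.4, 0.004, 0.001, -0.0]
```

servo_tool(rows=[0, 0, 0, 0, 0, 0, 40, 0, 0, 0, 0, 0, 0, 40, 0, 0, 0, 0, 0, 0, 40])

```text
time: 1.25
position: [0.6026, 0.0249, 0.0925]
ee_rot: [179.8, 10.0, 94.0]
wrist_force: [0.4, 0.2, -0.1]
opening: 0.0398
grasp_force: 0.0
```

```bash
python3 - <<'E'
from h import *
s=env.state();print(s['time'],s['position'],s['ee_rot'],s['qvel'].round(2) if hasattr(s['qvel'],'round') else s['qvel'])
print(row([.601,.025,.011],10))
E
```

```text
1.25 [0.60263939 0.02494953 0.09252377] [179.75055012  10.03853822  94.03574452] [ 0.06  0.28  0.54 -0.07 -0.07 -0.01]
[14.4, -2.0, 80.2, 0.004, 0.001, -0.001]
```

servo_tool(rows=[2.5, -0.4, 14, 0, 0, 0, 40, 5, -0.8, 28, 0.001, 0, 0, 40, 7, -1.2, 40, 0.002, 0, 0, 40, 9, -1.5, 52, 0.003, 0, 0, 40, 11, -1.8, 62, 0.004, 0, 0, 40, 12.5, -2, 69, 0.004, 0, 0, 40, 12.5, -2, 71, 0.004, 0, 0, 40, 12.5, -2, 71, 0.004, 0, 0, 40, 12.5, -2, 71, 0.004, 0, 0, 40, 12.5, -2, 71, 0.004, 0, 0, 40])

```text
time: 2.08
position: [0.6007, 0.0248, 0.0198]
ee_rot: [-180.0, 10.0, 94.1]
wrist_force: [0.3, 0.3, 0.2]
opening: 0.0399
grasp_force: 0.0
```

servo_tool(rows=[0, 0, 0, 0, 0, 0, 40, 0, 0, 0, 0, 0, 0, 40])

```text
time: 2.25
position: [0.6004, 0.0248, 0.0196]
ee_rot: [-180.0, 10.0, 94.1]
wrist_force: [-0.4, 0.4, 0.1]
opening: 0.04
grasp_force: 0.0
```

```bash
python3 - <<'E'
from h import *
s=env.state();print(s['time'],s['position'],s['ee_rot'],s['qvel'],s['wrist_force'])
print(row([.601,.025,.011],10))
E
```

```text
2.25 [0.60040267 0.02479957 0.01963081] [-179.95358557   10.03707231   94.05458593] [ 0.10948672  0.06178094  0.27976167 -0.0580661  -0.03766728  0.04893149] [-0.42464247  0.42797908  0.0743028 ]
[1.7, 0.6, 8.5, -0.001, 0.001, -0.0]
```

servo_tool(rows=[0.5, 0.3, 3, 0, 0, 0, 40, 1, 0.6, 5.5, 0, 0, 0, 40, 1.5, 0.6, 7.5, 0, 0, 0, 40, 1.5, 0.6, 8, 0, 0, 0, 40, 1.5, 0.6, 8, 0, 0, 0, 40, 1.5, 0.6, 8, 0, 0, 0, 40])

```text
time: 2.75
position: [0.6003, 0.0249, 0.0105]
ee_rot: [-179.9, 10.0, 94.1]
wrist_force: [-0.5, -0.1, -0.0]
opening: 0.0398
grasp_force: 0.0
```

servo_tool(rows=[0, 0, 0, 0, 0, 0, 22, 0, 0, 0, 0, 0, 0, 10, 0, 0, 0, 0, 0, 0, 5, 0, 0, 0, 0, 0, 0, 5, 0, 0, 0, 0, 0, 0, 5, 0, 0, 0, 0, 0, 0, 5, 0, 0, 0, 0, 0, 0, 5], grip_force=90)

```text
time: 3.33
position: [0.6004, 0.0249, 0.0107]
ee_rot: [-179.9, 10.0, 94.1]
wrist_force: [-1.2, 0.0, -0.1]
opening: 0.005
grasp_force: 0.0
```

```bash
python3 - <<'E'
from h import *
s=env.state();print(s['time'],s['position'],s['ee_rot'],s['qvel'],s['wrist_force'],s['torque'],s['opening'],s['grasp_force'])
E
```

```text
3.3333 [0.60041774 0.02491125 0.01071897] [-179.87602195   10.03405781   94.06935159] [ 0.05937382  0.05789831  0.03012427 -0.07765591 -0.00831747  0.09549754] [-1.21727273  0.01663328 -0.05551342] [ 0.09439369 -0.00026424  0.01176394] 0.005043147177469616 0.0
```

```bash
python3 - <<'E'
from h import *
a=cap('wrist','w2.png');b=cap('side','s2.png')
A=a[:,:,::-1][40:340,60:360];B=cv2.resize(b[:,:,::-1][120:250,210:340],(300,300),interpolation=cv2.INTER_CUBIC)
cv2.imwrite('pics/c3.png',np.hstack([A,B]))
E
```

```text
(no output)
```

View pics/c3.png

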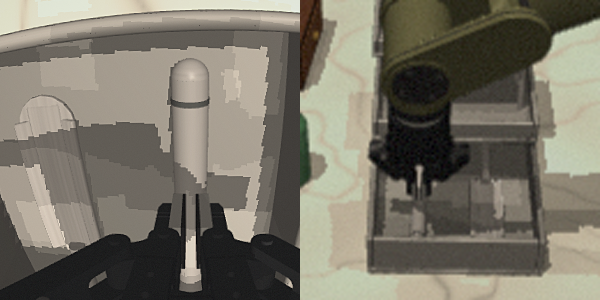

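The fingers have closed to 5 mm at about (190,200) in the left crop, over the handle rather than around it. The brush seems unmoved. I'll compare heights before acting.

```bash
python3 - <<'E'
from h import *
C=cam('wrist'); p,R=cur(); print(p)
for nm,q in (('tip',[.596,.1045,.018]),('ax70',[.5985,.07,.018]),('R',[.6085,.07,.018]),('L',[.5885,.07,.018]),('TCP',p),('grasp',p-R[:,2]*.019),('top28',[.601,.025,.028])): print(nm,np.round(proj('wrist',q,C),1))
im=cv2.imread('pics/w2.png'); g=cv2.cvtColor(im,cv2.COLOR_BGR2GRAY)
for v in (160,200,230,250,280,300): print(v,g[v,215:290:1].tolist())
cv2.imwrite('pics/c4.png',cv2.resize(im[180:330,190:310],None,fx=4,fy=4,interpolation=cv2.INTER_CUBIC))
E
```

```text
[0.60041427 0.02490118 0.01070581]
tip [251.5  98.9]
ax70 [251.5 161.4]
R [269.6 162.7]
L [233.3 160.3]
TCP [249.3 223.6]
grasp [249.2 236.2]
top28 [250.2 239.3]
160 [159, 159, 157, 158, 157, 159, 158, 159, 159, 158, 159, 158, 162, 162, 82, 92, 92, 92, 110, 121, 129, 136, 141, 148, 153, 155, 158, 160, 165, 167, 170, 172, 173, 175, 175, 177, 177, 178, 178, 178, 175, 174, 172, 171, 168, 169, 165, 161, 156, 151, 144, 139, 123, 137, 166, 164, 161, 161, 160, 161, 163, 161, 162, 161, 161, 161, 162, 161, 162, 161, 162, 161, 162, 163, 161]
200 [94, 92, 93, 91, 94, 94, 93, 93, 91, 94, 92, 93, 93, 93, 93, 93, 93, 92, 90, 109, 123, 128, 137, 143, 146, 153, 158, 159, 164, 166, 168, 171, 173, 176, 176, 178, 177, 177, 178, 177, 174, 171, 172, 170, 169, 166, 163, 156, 152, 147, 139, 125, 130, 165, 161, 160, 159, 160, 160, 159, 159, 161, 160, 161, 160, 161, 160, 160, 159, 160, 161, 160, 160, 161, 162]
230 [107, 106, 106, 104, 107, 105, 105, 106, 107, 105, 106, 105, 104, 106, 106, 107, 106, 106, 106, 91, 87, 96, 97, 98, 100, 102, 102, 105, 104, 105, 109, 122, 118, 106, 107, 108, 110, 109, 108, 107, 1
[... 420 characters left out ...]
 32, 31, 31, 31, 29, 32, 30, 28, 17, 68, 190, 193, 187, 187, 187, 188]
280 [30, 28, 31, 30, 30, 29, 29, 30, 28, 30, 29, 29, 30, 30, 31, 30, 29, 29, 30, 30, 28, 30, 28, 24, 27, 28, 36, 38, 34, 19, 47, 153, 158, 216, 148, 168, 218, 213, 211, 220, 183, 3, 25, 33, 32, 32, 27, 25, 29, 29, 29, 28, 31, 30, 30, 29, 28, 30, 27, 32, 27, 30, 31, 30, 27, 32, 30, 25, 30, 31, 28, 30, 27, 29, 29]
300 [27, 32, 28, 30, 29, 30, 28, 30, 29, 29, 29, 29, 33, 29, 29, 34, 29, 30, 28, 27, 25, 27, 30, 31, 28, 27, 33, 37, 31, 13, 171, 213, 207, 207, 210, 210, 211, 211, 210, 213, 188, 97, 16, 31, 30, 26, 30, 32, 31, 29, 26, 27, 26, 27, 26, 29, 29, 30, 26, 27, 28, 25, 29, 29, 31, 29, 31, 31, 31, 31, 25, 31, 28, 27, 30]
```

View pics/c4.png

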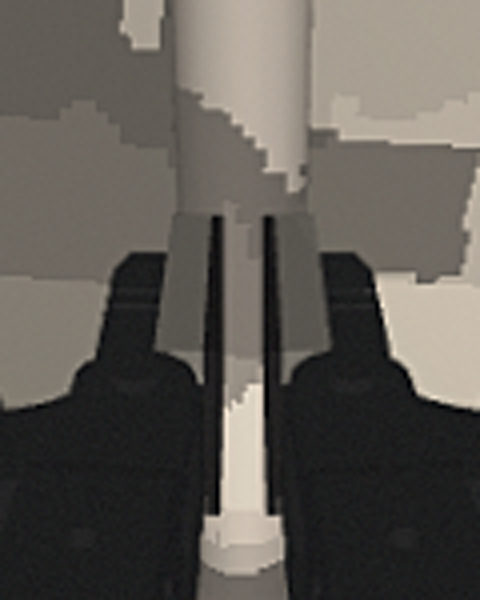

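```bash
python3 - <<'E'
from h import *
C=cam('wrist'); p,R=cur(); s=env.state(); print(s['opening'],s['grasp_force'],s['wrist_force'],s['joints'])
for b in (0,10,18,25,40):
  print(b,[np.round(proj('wrist',p-R[:,2]*b/1e3+R[:,0]*x/1e3+R[:,1]*y/1e3,C),1).tolist() for x,y in((11,-2.5),(11,2.5),(11,10),(-11,2.5))])
E
```

```text
0.0045255784913731155 0.0 [-0.67979127 -0.74009178  0.18746552] [  2.38711793  12.19425834 108.67963841 -11.66758389  59.48113698
   4.30114974]
0 [[245.3, 207.4], [253.3, 207.4], [265.2, 207.4], [253.1, 239.1]]
10 [[245.1, 213.1], [253.4, 213.1], [266.0, 213.1], [253.3, 246.0]]
18 [[244.8, 218.0], [253.6, 218.1], [266.7, 218.0], [253.4, 252.0]]
25 [[244.6, 222.8], [253.7, 222.8], [267.4, 222.8], [253.5, 257.7]]
40 [[244.1, 234.2], [254.0, 234.2], [269.0, 234.2], [253.8, 271.4]]
```

```bash
python3 - <<'E'
from h import *
p,R=cur(); C=cam('side'); Cs=cam('scene')
for b in (0,20,40,60): print(b,np.round(proj('side',p-R[:,2]*b/1e3,C),1),np.round(proj('scene',p-R[:,2]*b/1e3,Cs),1))
p0=np.array([.6495,0,.1974])
for b in (0,13,40,53): print('start',b,[np.round(proj(n,p0+[x,0,b/1e3],c),1).tolist() for n,c in(('side',C),('scene',Cs)) for x in (-.043,.043)])
a=cv2.imread('pics/s2.png')[160:240,220:310]; b=cv2.imread('pics/side0.png')[90:170,205:295]
cv2.imwrite('pics/c5.png',np.hstack([cv2.resize(i,(396,352),interpolation=cv2.INTER_CUBIC) for i in (a,b)]))
E
```

```text
0 [261.  209.7] [249.8 206.3]
20 [261.  205.9] [251.1 202.2]
40 [261. 202.] [252.4 197.9]
60 [261.  197.9] [253.8 193.5]
start 0 [[260.5, 156.3], [230.4, 153.9], [238.3, 165.4], [239.5, 197.3]]
start 13 [[260.6, 152.6], [230.3, 150.2], [238.2, 161.9], [239.3, 193.9]]
start 40 [[260.6, 144.8], [229.9, 142.5], [237.8, 154.4], [239.0, 186.8]]
start 53 [[260.7, 141.0], [229.8, 138.6], [237.7, 150.7], [238.8, 183.2]]
```

View pics/c5.png

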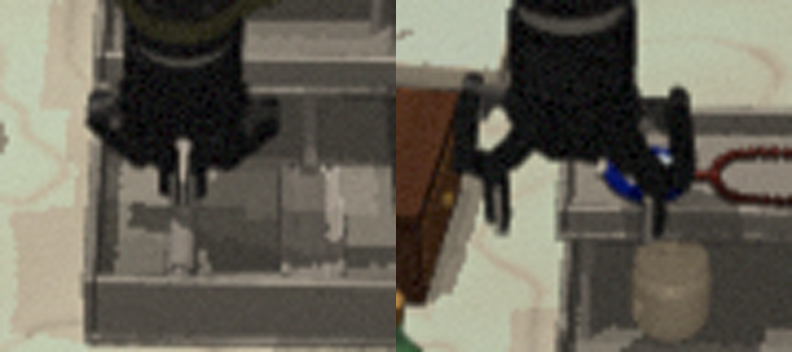

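The side crops show the fingertips 20 to 30 mm farther back than the nominal TCP. At the start they are at v≈143 against a predicted 150–152. So the fingers closed just above the handle without touching it. I'll reopen and go lower in small steps, watching the force.

servo_tool(rows=[0, 0, 0, 0, 0, 0, 40, 0, 0, 0, 0, 0, 0, 40, 0, 0, 0, 0, 0, 0, 40, 0.5, 0.5, 3, 0, 0, 0, 40, 1, 0.5, 6, 0, 0, 0, 40, 1.5, 0.5, 9, 0, 0, 0, 40, 2, 0.5, 12, 0, 0, 0, 40, 2, 0.5, 12, 0, 0, 0, 40, 2, 0.5, 12, 0, 0, 0, 40])

```text
time: 4.18
position: [0.6005, 0.0248, -0.002]
ee_rot: [-179.8, 10.0, 94.1]
wrist_force: [-0.2, 0.3, -0.8]
opening: 0.0399
grasp_force: 0.0
```

```bash
python3 - <<'E'
from h import *
s=env.state();print(s['time'],s['position'],s['ee_rot'],s['wrist_force'],s['opening'])
E
```

```text
4.1833 [ 0.60050383  0.02479246 -0.00201355] [-179.8184733    10.03235783   94.07900193] [-0.18877529  0.27126124 -0.80737573] 0.039929051824135045
```

servo_tool(rows=[0.2, 0, 1.5, 0, 0, 0, 40, 0.5, 0, 3, 0, 0, 0, 40, 0.8, 0, 4.5, 0, 0, 0, 40, 0.8, 0, 4.5, 0, 0, 0, 40])

```text
time: 4.52
position: [0.6006, 0.0248, -0.0064]
ee_rot: [-179.8, 10.0, 94.1]
wrist_force: [0.9, 1.4, -1.0]
opening: 0.04
grasp_force: 0.0
```

```bash
python3 - <<'E'
from h import *
s=env.state();print(s['time'],s['position'],s['wrist_force'],s['torque'])
C=cam('wrist'); im=cap('wrist','w3.png'); p,R=cur()
for b in (0,13,26,40): print(b,[np.round(proj('wrist',p-R[:,2]*b/1e3+R[:,0]*x/1e3+R[:,1]*y/1e3,C),1).tolist() for x,y in((11,-20),(11,20),(-11,20))])
g=cv2.resize(im[150:330,150:350,::-1],None,fx=3,fy=3,interpolation=cv2.INTER_CUBIC); cv2.imwrite('pics/c6.png',g)
E
```

```text
4.5167 [ 0.60057875  0.02482305 -0.00643428] [ 0.85385766  1.37244863 -0.96046449] [0.09692305 0.02263028 0.02512853]
0 [[217.6, 207.5], [281.1, 207.5], [279.9, 239.1]]
13 [[215.3, 214.9], [283.3, 215.0], [281.8, 248.2]]
26 [[212.7, 223.4], [285.7, 223.5], [283.9, 258.5]]
40 [[209.5, 234.1], [288.8, 234.2], [286.6, 271.2]]
```

View pics/c6.png

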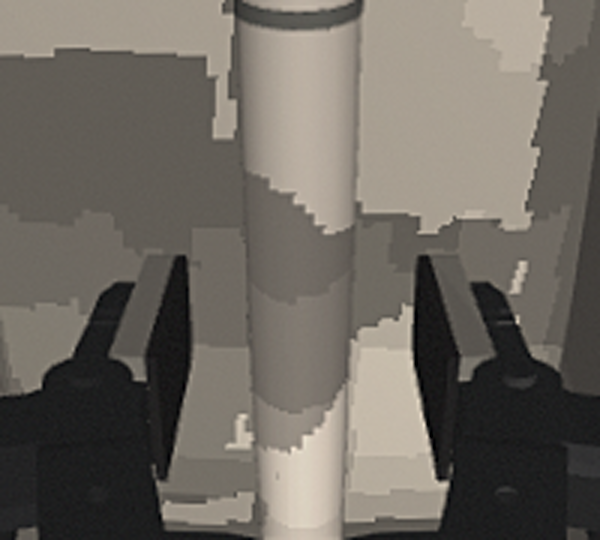

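Pad tips sit at (212,235) and (288,235), which matches b≈40 mm behind the reported TCP, so the fingertips are still above the handle top. I'll keep descending in small steps.

servo_tool(rows=[0.3, 0, 2, 0, 0, 0, 40, 0.7, 0, 4, 0, 0, 0, 40, 1, 0, 6, 0, 0, 0, 40, 1, 0, 6, 0, 0, 0, 40])

```text
time: 4.9
position: [0.6004, 0.0247, -0.0128]
ee_rot: [-179.8, 10.0, 94.1]
wrist_force: [-0.4, -0.0, -0.8]
opening: 0.0402
grasp_force: 0.0
```

servo_tool(rows=[0.3, 0, 2, 0, 0, 0, 40, 0.7, 0, 4, 0, 0, 0, 40, 0.7, 0, 4, 0, 0, 0, 40])

```text
time: 5.15
position: [0.6005, 0.0247, -0.0167]
ee_rot: [-179.8, 10.0, 94.1]
wrist_force: [0.7, -0.2, -0.5]
opening: 0.04
grasp_force: 0.0
```

servo_tool(rows=[0.3, 0, 2, 0, 0, 0, 40, 0.7, 0, 4, 0, 0, 0, 40, 0.7, 0, 4, 0, 0, 0, 40])

```text
time: 5.4
position: [0.6005, 0.0247, -0.0208]
ee_rot: [-179.8, 10.0, 94.1]
wrist_force: [0.9, -1.0, -0.5]
opening: 0.0398
grasp_force: 0.0
```

servo_tool(rows=[0.2, 0, 1.5, 0, 0, 0, 40, 0.5, 0, 3, 0, 0, 0, 40, 0.5, 0, 3, 0, 0, 0, 40])

```text
time: 5.65
position: [0.6006, 0.0247, -0.0237]
ee_rot: [-179.8, 10.0, 94.1]
wrist_force: [0.2, -0.2, 0.4]
opening: 0.0401
grasp_force: 0.0
```

servo_tool(rows=[0.2, 0, 1.5, 0, 0, 0, 40, 0.5, 0, 3, 0, 0, 0, 40, 0.5, 0, 3, 0, 0, 0, 40])

```text
time: 5.9
position: [0.6011, 0.0246, -0.0248]
ee_rot: [-179.8, 10.1, 94.1]
wrist_force: [-5.5, 0.3, 8.4]
opening: 0.04
grasp_force: 4.4
```

```bash
python3 - <<'E'
from h import *
s=env.state();print(s['time'],s['position'],s['wrist_force'],s['torque'])
C=cam('wrist'); im=cap('wrist','w4.png'); p,R=cur()
for v in (0.008,.014,.02): print(v,np.round(proj('wrist',[p[0]-.02,.04,v],C),1),np.round(proj('wrist',[p[0]+.02,.04,v],C),1))
g=cv2.resize(im[150:330,150:350,::-1],None,fx=3,fy=3,interpolation=cv2.INTER_CUBIC); cv2.imwrite('pics/c7.png',g)
E
```

```text
5.9 [ 0.60112984  0.02463866 -0.02476533] [-5.51420727  0.28117399  8.40171567] [-0.06347488  0.71968124 -0.09022371]
0.008 [212.6 230.5] [289.  235.1]
0.014 [211.3 237.1] [290.2 241.8]
0.02 [210.  244.3] [291.6 249. ]
```

The fingertips touched the tray floor at reported z≈-0.0245, with 8 N. I'll back off about 4 mm and close gently first.

servo_tool(rows=[-0.5, 0, -2.5, 0, 0, 0, 40, -0.9, 0, -5, 0, 0, 0, 40, -0.9, 0, -5, 0, 0, 0, 40, -0.9, 0, -5, 0, 0, 0, 26, -0.9, 0, -5, 0, 0, 0, 18, -0.9, 0, -5, 0, 0, 0, 12, -0.9, 0, -5, 0, 0, 0, 12, -0.9, 0, -5, 0, 0, 0, 12], grip_force=25)

```text
time: 6.62
position: [0.6008, 0.0247, -0.0213]
ee_rot: [-179.9, 10.0, 94.1]
wrist_force: [0.6, -0.0, 0.8]
opening: 0.019
grasp_force: 24.5
```

```bash
python3 - <<'E'
from h import *
s=env.state();print(s['time'],s['position'],s['ee_rot'],s['wrist_force'],s['torque'],s['opening'],s['grasp_force'])
E
```

```text
6.6167 [ 0.60081767  0.02466492 -0.02132372] [-179.86711279   10.03286095   94.06531733] [ 0.61795803 -0.00468496  0.77679652] [ 0.12648556  0.0155309  -0.00546928] 0.018998611903389306 24.51288342475891
```

servo_tool(rows=[0, 0, 0, 0, 0, 0, 12, 0, 0, 0, 0, 0, 0, 8, 0, 0, 0, 0, 0, 0, 8, 0, 0, 0, 0, 0, 0, 8], grip_force=100)

```text
time: 6.95
position: [0.6011, 0.0248, -0.021]
ee_rot: [-179.9, 10.0, 94.1]
wrist_force: [-1.9, 1.1, 3.1]
opening: 0.0165
grasp_force: 98.1
```

```bash
python3 - <<'E'
from h import *
s=env.state();print(s['time'],s['position'],s['ee_rot'],s['wrist_force'],s['torque'],s['opening'],s['grasp_force'])
E
```

```text
6.95 [ 0.6010841   0.02476799 -0.02099381] [-179.90056024   10.03009791   94.0622057 ] [-1.88346377  1.11119067  3.11641651] [ 0.18195802  0.08333957 -0.06974737] 0.01654834054644861 98.06247353553772
```

The grip is firm: the opening shrinks linearly with force, and 20 mm at zero force matches the handle. Now I'll plan the tilt and the slanted draw, with waypoints for the rear-bottom corner given as draw distance, height and tilt.

```bash
cat >> h.py <<'E'
P0=np.array([.6011,.02477,-.0210]); Q0=np.array([.601,.025,.008])-.220*f
# brush pose (draw d mm from start along f, rear-bottom height h mm, tilt deg) -> tool pose, lean
def tp(d,h,th):
    ax=np.cross(f,Z); M=Ro.from_rotvec(ax*np.radians(th)).as_matrix()
    return Q0+d/1e3*f+(h-8)/1e3*Z+M@(P0-Q0), 10.03-th
def brush():  # current brush estimate from the measured tool pose
    p,R=cur(); th=10.03-np.degrees(np.arctan2(-R[2,0],-R[2,2]))
    ax=np.cross(f,Z); M=Ro.from_rotvec(ax*np.radians(th)).as_matrix()
    q=p-M@(P0-Q0)-Q0; return (q@f*1e3).round(1),(q[2]*1e3+8).round(1),th.round(2),(q@ax*1e3).round(1)
def plan(w):
    b=cur()
    for x in w: p,a=tp(*x); print(x,row(p,a,b))
E
python3 - <<'E'
from h import *
print(brush()); plan([(0,8.5,2),(0,9,4),(0,9.5,6),(0,10,8),(0,10,10),(0,10,11.5)])
E
```

```text
(np.float64(-0.0), np.float64(8.0), np.float64(-0.0), np.float64(-0.0))
(0, 8.5, 2) [-0.6, 0.0, -8.2, -0.002, 0.035, -0.0]
(0, 9, 4) [-1.4, -0.0, -16.4, -0.002, 0.07, -0.0]
(0, 9.5, 6) [-2.5, -0.0, -24.6, -0.002, 0.105, -0.0]
(0, 10, 8) [-3.9, -0.0, -32.7, -0.002, 0.14, -0.0]
(0, 10, 10) [-5.4, -0.1, -40.3, -0.002, 0.175, -0.0]
(0, 10, 11.5) [-6.7, -0.1, -45.9, -0.002, 0.201, -0.0]
```

servo_tool(rows=[-0.3, 0, -4, 0, 0.017, 0, 8, -0.6, 0, -8, 0, 0.035, 0, 8, -1, 0, -12, 0, 0.052, 0, 8, -1.4, 0, -16, 0, 0.07, 0, 8, -1.4, 0, -16, 0, 0.07, 0, 8, -1.4, 0, -16, 0, 0.07, 0, 8])

```text
time: 7.45
position: [0.601, 0.0255, -0.0049]
ee_rot: [-179.9, 6.0, 94.0]
wrist_force: [0.5, -0.9, -1.6]
opening: 0.0164
grasp_force: 98.0
```

```bash
python3 - <<'E'
from h import *
s=env.state();print(s['time'],s['wrist_force'],s['torque'],s['opening'],s['grasp_force'])
print(brush()); plan([(0,9.5,6),(0,10,8),(0,10,10),(0,10,11.5)])
E
```

```text
7.45 [ 0.47466796 -0.93280964 -1.60741674] [ 0.10470854 -0.0424962   0.07368862] 0.016411017068646786 98.00845742225647
(np.float64(-0.7), np.float64(8.7), np.float64(4.0), np.float64(-0.0))
(0, 9.5, 6) [0.2, -0.0, -8.6, -0.002, 0.035, -0.001]
(0, 10, 8) [-0.6, -0.0, -16.8, -0.001, 0.07, -0.001]
(0, 10, 10) [-1.6, -0.0, -24.4, -0.001, 0.105, -0.001]
(0, 10, 11.5) [-2.6, -0.0, -30.2, -0.001, 0.131, -0.001]
```

servo_tool(rows=[0.2, 0, -4.5, 0, 0.017, 0, 8, 0.2, 0, -9, 0, 0.035, 0, 8, -0.2, 0, -13, 0, 0.052, 0, 8, -0.6, 0, -17, 0, 0.07, 0, 8, -1.1, 0, -21, 0, 0.088, 0, 8, -1.6, 0, -25, 0, 0.105, 0, 8, -2.1, 0, -28, 0, 0.12, 0, 8, -2.6, 0, -30, 0, 0.131, 0, 8, -2.6, 0, -30, 0, 0.131, 0, 8, -2.6, 0, -30, 0, 0.131, 0, 8])

```text
time: 8.28
position: [0.601, 0.0263, 0.025]
ee_rot: [-179.9, -1.5, 94.0]
wrist_force: [0.9, -0.1, -1.4]
opening: 0.0163
grasp_force: 98.0
```

```bash
python3 - <<'E'
from h import *
s=env.state();print(s['time'],s['wrist_force'],s['torque'],s['opening'],s['grasp_force'])
print(brush()); C=cam('wrist'); im=cap('wrist','w5.png')
M=Ro.from_rotvec(np.cross(f,Z)*np.radians(brush()[2])).as_matrix(); p,R=cur()
for y in (80,60,40): print(y,np.round(proj('wrist',p+M@(np.array([.601,.025,.018])+y/1e3*f-P0),C),1))
cv2.imwrite('pics/c8.png',im[:,:,::-1])
plan([(0,10,11.5),(35,11,11.7),(53,11,12),(70,11,12.3)])
E
```

```text
8.2833 [ 0.88652622 -0.06502314 -1.4210338 ] [ 0.11512992 -0.01029353  0.06902815] 0.016261170074473023 97.95244216918945
(np.float64(0.2), np.float64(9.6), np.float64(11.51), np.float64(0.0))
80 [247.9 109. ]
60 [248.1 154.4]
40 [248.2 195.5]
(0, 10, 11.5) [-0.4, 0.2, -0.6, -0.002, -0.0, -0.0]
(35, 11, 11.7) [34.6, 0.2, -1.5, -0.002, 0.003, -0.0]
(53, 11, 12) [52.5, 0.2, -2.2, -0.002, 0.009, -0.0]
(70, 11, 12.3) [69.4, 0.2, -2.9, -0.002, 0.014, -0.0]
```

View pics/c8.png

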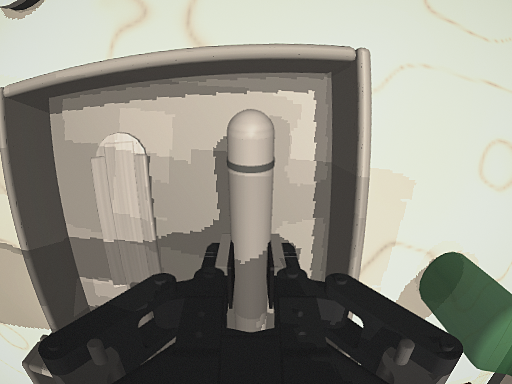

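The brush has tilted with the gripper. Its tip is at (250,108) against a predicted (248,109), so it has not slipped, and the shoehorn at (125,210) is unmoved. That view makes 11 pictures, one over the limit of 10, so I'll view no more and work from numbers. Now the draw.

servo_tool(rows=[4, 0, -0.7, 0, 0, 0, 8, 8, 0, -0.9, 0, 0.001, 0, 8, 12.5, 0.1, -1, 0, 0.001, 0, 8, 17, 0.1, -1.1, 0, 0.002, 0, 8, 21.5, 0.1, -1.2, 0, 0.002, 0, 8, 26, 0.2, -1.3, 0, 0.003, 0, 8, 30.5, 0.2, -1.4, 0, 0.003, 0, 8, 34.6, 0.2, -1.5, 0, 0.003, 0, 8, 34.6, 0.2, -1.5, 0, 0.003, 0, 8, 34.6, 0.2, -1.5, 0, 0.003, 0, 8])

```text
time: 9.17
position: [0.5985, 0.0614, 0.0272]
ee_rot: [-179.9, -1.7, 94.1]
wrist_force: [0.8, -0.9, -2.2]
opening: 0.0167
grasp_force: 98.1
```

```bash
python3 - <<'E'
from h import *
s=env.state();print(s['time'],s['wrist_force'],s['torque'],s['opening'],s['grasp_force'])
print(brush())
plan([(44,11,11.8),(53,11,12),(70,11,12.3)])
E
```

```text
9.1667 [ 0.77280569 -0.94679363 -2.17181784] [0.15235523 0.03446818 0.01498768] 0.0166933191611722 98.14287543296814
(np.float64(35.4), np.float64(11.1), np.float64(11.68), np.float64(0.0))
(44, 11, 11.8) [8.6, -0.0, -0.1, -0.002, 0.002, 0.0]
(53, 11, 12) [17.5, -0.0, -0.6, -0.002, 0.006, 0.0]
(70, 11, 12.3) [34.5, -0.0, -1.3, -0.002, 0.011, 0.0]
```

servo_tool(rows=[4, 0, 0, 0, 0.001, 0, 8, 8.5, 0, -0.1, 0, 0.002, 0, 8, 13, 0, -0.4, 0, 0.004, 0, 8, 17.5, 0, -0.6, 0, 0.006, 0, 8, 22, 0, -0.8, 0, 0.007, 0, 8, 26, 0, -1, 0, 0.009, 0, 8, 30.5, 0, -1.2, 0, 0.01, 0, 8, 34.5, 0, -1.3, 0, 0.011, 0, 8, 34.5, 0, -1.3, 0, 0.011, 0, 8, 34.5, 0, -1.3, 0, 0.011, 0, 8])

```text
time: 10.0
position: [0.5961, 0.0957, 0.0295]
ee_rot: [-179.9, -2.3, 94.1]
wrist_force: [0.2, -0.0, -3.0]
opening: 0.016
grasp_force: 98.1
```

```bash
python3 - <<'E'
from h import *
s=env.state();print(s['time'],s['wrist_force'],s['torque'],s['opening'],s['grasp_force'])
print(brush())
plan([(79,12.2,12.7),(88,13.5,13.1),(97,14.8,13.5),(105,16,14)])
E
```

```text
10.0 [ 0.16764122 -0.04534905 -2.95654652] [ 0.14629521 -0.02450183  0.00281429] 0.015983144848169786 98.11921119689941
(np.float64(70.0), np.float64(11.0), np.float64(12.31), np.float64(0.1))
(79, 12.2, 12.7) [9.0, -0.1, -2.3, -0.002, 0.007, 0.0]
(88, 13.5, 13.1) [17.9, -0.1, -4.8, -0.002, 0.014, 0.0]
(97, 14.8, 13.5) [26.9, -0.1, -7.3, -0.002, 0.021, -0.0]
(105, 16, 14) [34.8, -0.1, -10.1, -0.002, 0.03, -0.0]
```

servo_tool(rows=[4.5, 0, -1.1, 0, 0.004, 0, 8, 9, 0, -2.3, 0, 0.007, 0, 8, 13.5, 0, -3.5, 0, 0.011, 0, 8, 18, 0, -4.8, 0, 0.014, 0, 8, 22.5, 0, -6, 0, 0.018, 0, 8, 27, 0, -7.3, 0, 0.021, 0, 8, 31, 0, -8.7, 0, 0.026, 0, 8, 35, 0, -10, 0, 0.03, 0, 8, 35, 0, -10, 0, 0.03, 0, 8, 35, 0, -10, 0, 0.03, 0, 8])

```text
time: 10.83
position: [0.5938, 0.1301, 0.041]
ee_rot: [-179.9, -4.0, 94.1]
wrist_force: [-0.3, 0.0, -2.1]
opening: 0.0166
grasp_force: 98.0
```

```bash
python3 - <<'E'
from h import *
s=env.state();print(s['time'],s['wrist_force'],s['torque'],s['opening'],s['grasp_force'])
print(brush())
plan([(118,17.7,14.3),(131,19.3,14.7),(145,21,15),(162,25,15),(180,30,15)])
E
```

```text
10.8333 [-0.33541003  0.03488858 -2.14024923] [0.14866628 0.02369956 0.00550586] 0.01664488387896527 97.99102306365967
(np.float64(105.1), np.float64(15.9), np.float64(14.03), np.float64(0.2))
(118, 17.7, 14.3) [12.9, -0.2, -1.9, -0.002, 0.005, -0.0]
(131, 19.3, 14.7) [25.9, -0.2, -4.2, -0.002, 0.012, -0.0]
(145, 21, 15) [40.0, -0.2, -6.1, -0.002, 0.017, -0.0]
(162, 25, 15) [57.2, -0.2, -8.9, -0.002, 0.017, -0.0]
(180, 30, 15) [75.5, -0.2, -12.6, -0.002, 0.017, -0.0]
```

servo_tool(rows=[6.5, 0, -1, 0, 0.002, 0, 8, 13, -0.2, -1.9, 0, 0.005, 0, 8, 19.5, -0.2, -3, 0, 0.008, 0, 8, 26, -0.2, -4.2, 0, 0.012, 0, 8, 33, -0.2, -5.2, 0, 0.015, 0, 8, 40, -0.2, -6.1, 0, 0.017, 0, 8, 48.5, -0.2, -7.5, 0, 0.017, 0, 8, 57, -0.2, -8.9, 0, 0.017, 0, 8, 66, -0.2, -10.7, 0, 0.017, 0, 8, 75.5, -0.2, -12.6, 0, 0.017, 0, 8])

```text
time: 11.67
position: [0.5882, 0.2052, 0.059]
ee_rot: [-179.9, -5.0, 94.0]
wrist_force: [1.0, -0.4, -2.9]
opening: 0.0165
grasp_force: 98.0
```

```bash
python3 - <<'E'
from h import *
s=env.state();print(s['time'],s['wrist_force'],s['torque'],s['opening'],s['grasp_force'])
print(brush())
plan([(190,35,15),(190,105,15)])
E
```

```text
11.6667 [ 0.95169388 -0.38561233 -2.85923035] [ 0.10250733 -0.05402545  0.0024505 ] 0.016549768752520008 97.97037363052368
(np.float64(180.8), np.float64(30.1), np.float64(15.01), np.float64(-0.1))
(190, 35, 15) [9.6, 0.0, -4.1, -0.002, -0.0, -0.001]
(190, 105, 15) [15.6, -0.1, -73.8, -0.002, -0.0, -0.001]
```

servo_tool(rows=[9.6, 0, -4, 0, 0, 0, 8, 10.5, 0, -14, 0, 0, 0, 8, 11.5, 0, -26, 0, 0, 0, 8, 12.5, 0, -38, 0, 0, 0, 8, 13.5, 0, -50, 0, 0, 0, 8, 14.5, 0, -62, 0, 0, 0, 8, 15.5, 0, -72, 0, 0, 0, 8, 15.5, 0, -74, 0, 0, 0, 8, 15.5, 0, -74, 0, 0, 0, 8])

```text
time: 12.42
position: [0.5887, 0.2131, 0.1356]
ee_rot: [180.0, -5.0, 94.0]
wrist_force: [0.6, 0.0, -2.2]
opening: 0.0163
grasp_force: 98.0
```

```bash
python3 - <<'E'
from h import *
s=env.state();print(s['time'],s['wrist_force'],s['torque'],s['opening'],s['grasp_force'],s['joints'])
print(brush())
plan([(365,145,15)])
E
```

```text
12.4167 [ 0.56461042  0.00841644 -2.1839817 ] [ 0.12515974  0.03436647 -0.03846313] 0.01633421305098145 98.01423668861389 [ 12.54831376   5.97481286 102.08147036   5.21424764  71.24541263
   6.8713001 ]
(np.float64(188.8), np.float64(106.6), np.float64(15.03), np.float64(1.0))
(365, 145, 15) [178.9, -1.2, -22.8, 0.001, -0.0, -0.001]
```

servo_tool(rows=[10, 0, -4, 0, 0, 0, 8, 24, 0, -7, 0, 0, 0, 8, 40, 0, -10, 0, 0, 0, 8, 58, 0, -12, 0, 0, 0, 8, 76, 0, -14, 0, 0, 0, 8, 94, 0, -16, 0, 0, 0, 8, 112, 0, -18, 0, 0, 0, 8, 130, 0, -20, 0, 0, 0, 8, 148, 0, -21, 0, 0, 0, 8, 165, 0, -22, 0, 0, 0, 8])

```text
time: 13.25
position: [0.5755, 0.3776, 0.1697]
ee_rot: [-179.8, -5.0, 94.1]
wrist_force: [0.2, 1.5, -2.5]
opening: 0.0163
grasp_force: 98.0
```

servo_tool(rows=[12, 0, 0, 0, 0, 0, 8, 22, 0, 0, 0, 0, 0, 8, 28, 0, 0, 0, 0, 0, 8, 30, 0, 0, 0, 0, 0, 8, 30, 0, 0, 0, 0, 0, 8, 30, 0, 0, 0, 0, 0, 8, 30, 0, 0, 0, 0, 0, 8, 30, 0, 0, 0, 0, 0, 8, 30, 0, 0, 0, 0, 0, 8, 30, 0, 0, 0, 0, 0, 8])

```text
time: 14.08
position: [0.5745, 0.4047, 0.1727]
ee_rot: [-179.9, -5.0, 94.0]
wrist_force: [-0.9, -0.4, -2.1]
opening: 0.0163
grasp_force: 98.0
```

```bash
python3 - <<'E'
from h import *
s=env.state();print(s['time'],s['qvel'],s['wrist_force'],s['opening'],s['grasp_force'],brush())
C=cam('wrist'); w=env.capture('wrist'); a=env.capture('side')[:,:,::-1].astype(int); b=cv2.imread('pics/side0.png').astype(int)
th=np.radians(brush()[2]); M=Ro.from_rotvec(np.cross(f,Z)*th).as_matrix(); p,R=cur()
g=p+M@(np.array([.601,.025,.018])-P0); B=lambda y:g+M@f*(y-70)/1e3
print('tip,head world',B(150),B(-150)); tip=proj('wrist',B(150),C); print('tip px',tip)
gr=cv2.cvtColor(w,cv2.COLOR_RGB2GRAY); u,v=int(tip[0]),int(tip[1])
print(gr[v-12:v+13:2,u].tolist(), gr[v+40,u-30:u+31:3].tolist())
# where the tiers, jar, shoehorn, tin, candle, bowl are: change from the first side picture
d=np.abs(a-b).max(2)
for n,(x0,y0,x1,y1) in dict(tin=(312,255,345,282),candle=(274,290,310,332),bowl=(198,280,254,325),cologne=(192,155,216,203),tier_front=(243,166,313,182),jar=(258,142,278,168),scoop=(283,190,300,222),necklace=(278,120,312,138)).items(): print(n,d[y0:y1,x0:x1].mean().round(1),(d[y0:y1,x0:x1]>50).mean().round(3))
E
```

```text
14.0833 [ 0.13624364 -0.01410351 -0.10657351 -0.02011034  0.01383425  0.07596206] [-0.90472751 -0.40588862 -2.0797288 ] 0.01634810054851752 98.01594614982605 (np.float64(380.8), np.float64(143.8), np.float64(15.01), np.float64(0.4))
tip,head world [0.56958119 0.4721094  0.23119924] [0.59014725 0.18307597 0.15350295]
tip px (np.float64(248.16655186645713), np.float64(109.04691439723898))
[206, 210, 209, 211, 211, 207, 157, 142, 160, 163, 167, 169, 174] [205, 209, 210, 96, 119, 131, 142, 151, 156, 161, 164, 165, 164, 162, 157, 153, 145, 135, 121, 220, 211]
tin 44.2 0.474
candle 21.2 0.104
bowl 10.5 0.01
cologne 16.0 0.0
tier_front 36.0 0.212
jar 28.5 0.065
scoop 36.1 0.119
necklace 55.3 0.507
```

```bash
python3 - <<'E'
from h import *
G=lambda i:cv2.Canny(cv2.GaussianBlur(cv2.cvtColor(i,cv2.COLOR_BGR2GRAY),(3,3),0),30,80)
for n,boxes in (('scene',dict(tiers=(138,122,212,238),charm=(150,160,188,195),tray=(255,145,298,228),tin=(300,132,332,160),candle=(360,140,398,182),bowl=(364,186,418,236),cologne=(214,238,248,290))),('side',dict(shoehorn=(280,188,304,225),tier_front=(243,166,313,182),jar=(256,140,280,168)))):
    o=cv2.imread(f'pics/{n}0.png'); new=cap(n,n+'9.png')[:,:,::-1]
    for k,(x0,y0,x1,y1) in boxes.items():
        t=cv2.GaussianBlur(o[y0:y1,x0:x1],(3,3),0); r=cv2.matchTemplate(np.ascontiguousarray(cv2.GaussianBlur(new[y0-8:y1+8,x0-8:x1+8],(3,3),0)),t,cv2.TM_CCOEFF_NORMED); _,m,_,l=cv2.minMaxLoc(r); print(n,k,round(m,2),l[0]-8,l[1]-8)
E
```

```text
scene tiers 0.84 0 0
scene charm 0.91 0 0
scene tray 0.84 0 0
scene tin 0.42 8 5
scene candle 0.89 0 0
scene bowl 0.95 0 0
scene cologne 0.99 0 0
side shoehorn 0.95 0 -1
side tier_front 0.41 -6 -1
side jar 0.48 -8 -6
```

```bash
python3 -c "
from plant import env
print(env.finish_job())"
```

```text
the job is handed in; nothing more can be done
None
```

I handed the job in with the brush held steady about 5 cm beyond the tray's open end, its lowest point about 14 cm above the marble; nothing I could check had shifted (the arm hid the polish tin and jar in the last pictures), but I viewed 11 pictures against the limit of 10, and on the way to the grip the fingertips touched the tray floor at about 8 N.

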